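Move the water-test vials to the other rack in reverse order

ROBOT

A 6-joint arm with a two-finger parallel gripper is mounted at the origin on the work surface. World frame = base frame: x ahead of the robot, y to its left, z up, the work surface at z = 0. Lengths are in m, angles in rad, forces in N, time in s.
With the tool pointing down it reaches from about 0.325 to 0.9 m from the base axis. Payload 6.1 kg.
Tool frame: the origin (TCP) lies midway between the tips of the shut fingers; the grasp point (between the pads) lies 19 mm behind it; x points along the fingers, y is the direction in which the jaws open and shut, and the axes are right-handed (so a half turn about x gives the same grasp; the last joint's range is limited). The gripper opens to 85 mm and grips with 20 to 120 N. Pads are 22 mm wide; open, the fingers measure 114 mm over their backs; the gripper's body (76 mm by 85 mm) begins 54 mm behind the grasp point. The pads swing forward as they close: fully open they stand 13 mm farther back than shut.
Start: joints at [1.054, 0.22, 1.526, -0, 1.395, -0.126], TCP at [0.238, 0.578, 0.231] pointing down, gripper open.
Joint ranges: [-2.98, 2.98], [-0.91, 2.08], [0.09, 2.57], [-1.24, 4.39], [0.2, 2.65], [-2.68, 2.68]. Speed limits (rad/s): [2.57, 2.57, 3.01, 3.14, 3.14, 3.14].

INTERFACE

Orientations are given as [roll, pitch, yaw] about the fixed x, y, z axes, in that order (R = Rz(yaw) Ry(pitch) Rx(roll)).
In Python, from plant import movep, move_l, set_joints, gripper_to, hold, inverse_kinematics, observe, get_image, get_calibration, Unreachable, job_done gives the robot as it stands. Calls block until the motion is done:
- movep(position, orientation): joint-space move of the TCP to a pose.
- move_l(position, feed=0.15, rotation=None, max_force=None): straight line of the TCP; rotation=None keeps the orientation; feed is the mean speed in m/s. With max_force (N) it stops when the force on the tool has changed by that much, and returns True; else False.
- set_joints(angles): joint-space move.
- gripper_to(opening, f_grip=None): finger opening in m; f_grip is the grip in N (None keeps the last); returns when the fingers have stopped.
- hold(seconds).
- inverse_kinematics(position, orientation): joint angles nearest the present ones, or None.
- observe(): the state.
- get_image(name): name is "scene" or "top"; returns (picture, depth): 384x512x3 uint8, red, green, blue; 384x512 float32, m along the optical axis (not along the pixel's ray), 0 where there is no reading.
- get_calibration(name): a dict with "intrinsics" (3x3 intrinsics, pixels), "world_from_camera" (4x4, takes a point from camera to world coordinates). Camera axes: x right, y down, z forward; pixel columns grow to the right and rows downward; lengths in m; the calibration is good to about 2 mm. A picture is of the moment at which its call begins. get_calibration takes no time and is no camera call.
A pose or a line that the arm cannot do raises Unreachable and nothing moves.
- job_done(): hands the job in, once; it reports no verdict.
The state is a dict: "time_s": time; "q": joint angles; "joint_velocities": joint speeds; "joint_torque": joint torques, N m; "eef_pos": TCP position; "tcp_rot": TCP orientation; "ft_force": force on the tool from outside, world axes, zero at the start; "torque": the same for the moment, N m; "opening": finger opening in m.
Only numpy, scipy, OpenCV 4.12 (cv2) and the standard library are available. Lean on these libraries where they do the work, as an engineer would, in place of code of your own. Each camera call takes 0.05 s, during which the arm holds its last target. There are 200 camera calls.

TASK

Move the four reagent vials of the shrimp tank's water-test kit from the grey rack to the wells of the wooden rack in reverse order: the vial that stood nearest the grey rack's black end goes into the well farthest from the wooden rack's black end, and so on down the row, so that the one that stood farthest ends up nearest. Set each one down gently, standing upright, without dropping it or tipping any over, and leave the dish, the tube and the tweezers where they are.

Things in the scene. Friction and masses are not known exactly. Their poses are not given: they have to be found in the camera images.
- rack_grey: Grey plastic rack holding the vials at the start, fixed. Four square wells in a row along its y axis at y = +81, +27, -27, -81 mm (x = 0), each 46 x 46 mm inside, floor 6 mm, rim 22 mm above the shelf; 58 mm wide over the walls. Black block on its +y end (y 112 to 128 mm, 22 mm high). Ledge on the +x side (x 29 to 55 mm, 16 mm high) carries the tabs. Origin: centre of the row, on the shelf; z up
- rack_wood: Light wooden rack, empty at the start, fixed. Four square wells in a row along its y axis at y = +81, +27, -27, -81 mm (x = 0), each 46 x 46 mm inside, floor 6 mm, rim 22 mm above the shelf; 58 mm wide over the walls. Black block on its +y end (y 112 to 128 mm, 22 mm high). No ledge. Origin: centre of the row, on the shelf; z up
- vial_red_mid (a point): Centre (half-way up, 40 mm above its foot) of the loose reagent vial with the red screw cap and red band: an opaque white plastic cylinder 26 mm across and 80 mm high in all (the cap, its top 19 mm, is as wide as the body), 40 to 70 g, standing upright in a well of the grey rack. Its z axis points up to the cap
- vial_yellow_mid (a point): Centre (half-way up, 40 mm above its foot) of the loose reagent vial with the yellow screw cap and yellow band: an opaque white plastic cylinder 26 mm across and 80 mm high in all (the cap, its top 19 mm, is as wide as the body), 40 to 70 g, standing upright in a well of the grey rack. Its z axis points up to the cap
- vial_blue_mid (a point): Centre (half-way up, 40 mm above its foot) of the loose reagent vial with the blue screw cap and blue band: an opaque white plastic cylinder 26 mm across and 80 mm high in all (the cap, its top 19 mm, is as wide as the body), 40 to 70 g, standing upright in a well of the grey rack. Its z axis points up to the cap
- vial_green_mid (a point): Centre (half-way up, 40 mm above its foot) of the loose reagent vial with the green screw cap and green band: an opaque white plastic cylinder 26 mm across and 80 mm high in all (the cap, its top 19 mm, is as wide as the body), 40 to 70 g, standing upright in a well of the grey rack. Its z axis points up to the cap
- tab_red: Flat red tab, 18 x 34 x 4 mm, fixed on the grey rack's ledge beside one well (41 mm to +x of the well's centre); at the start the red vial stands in that well, so it shows the starting order all along. Origin: centre of its underside
- tab_yellow: Flat yellow tab, 18 x 34 x 4 mm, fixed on the grey rack's ledge beside one well (41 mm to +x of the well's centre); at the start the yellow vial stands in that well, so it shows the starting order all along. Origin: centre of its underside
- tab_blue: Flat blue tab, 18 x 34 x 4 mm, fixed on the grey rack's ledge beside one well (41 mm to +x of the well's centre); at the start the blue vial stands in that well, so it shows the starting order all along. Origin: centre of its underside
- tab_green: Flat green tab, 18 x 34 x 4 mm, fixed on the grey rack's ledge beside one well (41 mm to +x of the well's centre); at the start the green vial stands in that well, so it shows the starting order all along. Origin: centre of its underside
- dish_mid (a point): Bystander, to be left where it is: centre of the green plastic feeding dish, 72 mm across, 14 mm high, loose
- tube_mid (a point): Bystander, to be left where it is: centre of the upright grey ceramic shrimp tube, 44 mm across, 70 mm high, loose
- tweezers_mid (a point): Bystander, to be left where it is: centre of the stainless steel tweezers, 150 mm long, 8 mm high, lying loose

How it is judged:
By the outcome, as a careful person would: the job done as asked, in the order asked, and still so for the second after the job is handed in, with the robot touching nothing.
It also fails if it takes over 106 s, if anything falls off the work surface, if the arm or the gripper's body presses on something with over 40 N, if the wrist force passes 120 N, or if a joint passes its speed limit or range.

## Working session

There is one attempt and no reset: what is moved stays moved. The work goes in short steps, each a Python script; the robot and the scene stay as the last script left them, time stands still between calls to the robot, and variables do not carry over. Pictures are saved under pics/ and viewed, about 12 in all and at most 16, crops included, and the job is handed in when it is done.

```bash
ls; mkdir -p pics
python3 - <<'E'
from plant import *
import cv2,numpy as np
for n in("scene","top"):
    p,d=get_image(n); cv2.imwrite(f"pics/{n}0.png",p[...,::-1]); np.savez(f"{n}0.npz",p=p,d=d)
    c=get_calibration(n); print(n,np.round(c["intrinsics"],1).tolist(),np.round(c["world_from_camera"],3).tolist())
s=observe();print(s["time_s"],s["tcp_rot"],s["opening"])
E
```

```text
pics
scene [[398.5, 0.0, 255.7], [0.0, 398.5, 189.3], [0.0, 0.0, 1.0]] [[0.524, 0.651, -0.549, 1.179], [0.852, -0.412, 0.325, -0.323], [-0.015, -0.638, -0.77, 0.774], [0.0, 0.0, 0.0, 1.0]]
top [[440.2, 0.0, 259.2], [0.0, 440.2, 193.2], [0.0, 0.0, 1.0]] [[-0.018, -0.995, 0.097, 0.565], [-0.999, 0.022, 0.042, -0.018], [-0.044, -0.096, -0.994, 0.899], [0.0, 0.0, 0.0, 1.0]]
0.1 [-1.69268651  1.56901768 -2.08350124] 0.08528624482918497
```

View pics/scene0.png

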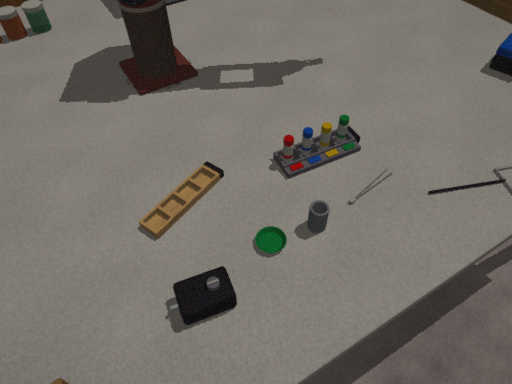

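View pics/top0.png

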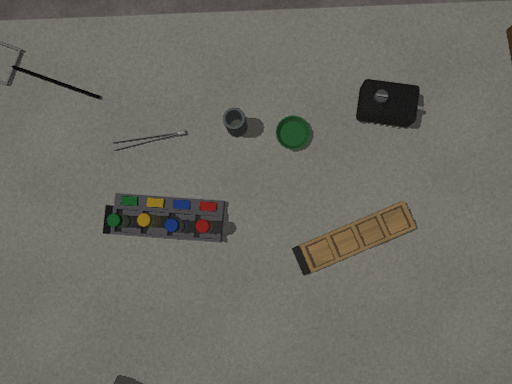

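The top view shows green, yellow, blue, red from the grey rack's black (left) end, with caps at about (113,220), (144,220), (171,225) and (202,226). The tabs agree. The wooden rack's black end is at (302,260) and its far well at (397,220). So green goes to the farthest well and red to the nearest. Next I measure.

```bash
cat > vis.py <<'E'
from plant import *
import cv2,numpy as np
HUE={"red":[(0,8),(172,180)],"yellow":[(18,33)],"green":[(55,85)],"blue":[(100,125)]}
def world(n,d):
    c=get_calibration(n);K=c["intrinsics"];T=np.array(c["world_from_camera"])
    v,u=np.mgrid[:d.shape[0],:d.shape[1]]
    P=np.stack([(u-K[0][2])/K[0][0]*d,(v-K[1][2])/K[1][1]*d,d],-1)
    return P@T[:3,:3].T+T[:3,3]
def colmask(p,ranges,s=110,v=60):
    h=cv2.cvtColor(np.ascontiguousarray(p),cv2.COLOR_RGB2HSV)
    m=np.zeros(h.shape[:2],bool)
    for a,b in ranges: m|=(h[...,0]>=a)&(h[...,0]<=b)
    return m&(h[...,1]>s)&(h[...,2]>v)
def caps(n,p,d):
    W=world(n,d);out={}
    for k,r in HUE.items():
        m=colmask(p,r)&(d>0)&(W[...,2]>.079)&(W[...,2]<.095)
        Q=W[m]
        if len(Q)>5: out[k]=(Q[:,:2].min(0)+Q[:,:2].max(0))/2,np.median(Q[:,2]),len(Q),np.ptp(Q[:,:2],axis=0)
    return out
def rect(Q):
    (c,s,a)=cv2.minAreaRect((Q[:,:2]*1000).astype(np.float32)); return np.round(c,1),np.round(s,1),round(a,1)
E
python3 - <<'E'
from vis import *
np.set_printoptions(precision=4,suppress=True)
for n in("top","scene"):
    z=np.load(f"{n}0.npz");p,d=z["p"],z["d"];W=world(n,d);Z=W[...,2]
    near=(np.abs(W[...,0]-.55)<.2)&(np.abs(W[...,1])<.4)&(d>0)
    print(n,"table z",np.median(Z[near&(Z<.01)]))
    for k,v in caps(n,p,d).items(): print(" cap",k,*v)
    for k,r in HUE.items():
        Q=W[colmask(p,r)&near&(Z>.013)&(Z<.026)]
        if len(Q): print(" tab",k,rect(Q),np.median(Q[:,2]),len(Q))
    wood=colmask(p,[(8,25)],60,50)&near
    m=near&(Z>.016)&(Z<.028)
    _,L,st,ce=cv2.connectedComponentsWithStats(m.astype(np.uint8))
    for i in range(1,len(st)):
        if st[i,4]>200:
            Q=W[L==i]; print(" blob22",st[i],rect(Q),np.median(Q[:,2]), "wood",wood[L==i].mean())
            h=p[L==i].max(1)<40; 
            if h.sum()>15: print("   dark",Q[h].mean(0),h.sum())
E
```

```text
top table z 4.711215566810534e-05
 cap red [0.5868 0.124 ] 0.08565931454345255 141 [0.0241 0.0228]
 cap yellow [0.6001 0.2334] 0.0857845983716703 137 [0.0244 0.0232]
 cap green [0.6003 0.2916] 0.08615793171029373 127 [0.0226 0.0241]
 cap blue [0.5888 0.1823] 0.08566537922969292 138 [0.0224 0.0234]
 tab red (array([610.3, 128. ]), array([33.7, 57.8]), 76.7) 0.01997135705205988 155
 tab yellow (array([568.7,  -8.5]), array([548.3, 136.9]), 87.8) 0.02141444305893736 681
 tab green (array([691.1, 136.6]), array([ 32.8, 415.3]), 19.3) 0.019838685357792707 148
 tab blue (array([619.6, 192.5]), array([31.3, 71.3]), 39.5) 0.019698922732526047 151
 blob22 [ 103  194  121   49 2170] (array([607.3, 214.6]), array([239.8,  83.7]), 84.8) 0.020787519419365963 wood 0.07419354838709677
   dark [0.6018 0.2819 0.0212] 210
 blob22 [ 293  201  124   75 1518] (array([ 558.6, -165.1]), array([ 58.2, 240.5]), 21.9) 0.0219161425106561 wood 0.8432147562582345
   dark [ 0.5164 -0.0604  0.0219] 128
scene table z -0.00025314416883925883
 cap red [0.5902 0.1234] 0.0847178356931837 73 [0.0269 0.0264]
 cap yellow 
[... 166 characters left out ...]
25 144 [0.054  0.8452]
 tab red (array([614. , 126.5]), array([35.8, 51.1]), 84.1) 0.01952589100288188 88
 tab yellow (array([572.3, -13.1]), array([534.3, 139.2]), 88.1) 0.02006226712594794 358
 tab green (array([690.8, 119.7]), array([ 26.9, 393.6]), 15.9) 0.019344681688427068 73
 tab blue (array([623. , 181.5]), array([36.9, 44.2]), 83.1) 0.019660857823795563 78
 blob22 [ 273  125   87   49 1035] (array([610.3, 214.5]), array([241.5,  87.5]), 84.6) 0.020077681452716267 wood 0.0927536231884058
   dark [0.6135 0.312  0.0206] 61
 blob22 [139 161  84  75 989] (array([ 560.6, -164.7]), array([ 61.5, 241.6]), 22.1) 0.02117859207823658 wood 0.9191102123356926
   dark [ 0.522  -0.0584  0.0213] 64
```

Both racks fit their given sizes (240 x 84 and 240 x 58 mm). The caps sit at 86 mm, and the two cameras agree to about 3 mm, so I average them. Next I check reach and then move green first.

```bash
cat > job.py <<'E'
from vis import *
VIAL={"green":(.6018,.2912),"yellow":(.6015,.2335),"blue":(.5905,.1820),"red":(.5885,.1237)}  # mean of cameras
WELL_Y={"green":-.081,"yellow":-.027,"blue":.027,"red":.081}
TG,TW=np.radians(-5.3),np.radians(22.05)                # rack yaws
yh=np.array([-np.sin(TW),np.cos(TW)]); WO=np.array([.5596,-.1649])-.008*yh
well=lambda k: WO+WELL_Y[k]*yh
ZG,ZH=.031,.165
def ori(t,flip): return [0,np.pi/2,t-np.pi/2+(np.pi if flip else 0)]
FLIP=False
def pick(k):
    x,y=VIAL[k]
    gripper_to(.06); movep([x,y,ZH],ori(TG,FLIP)); move_l([x,y,ZG],feed=.12)
    gripper_to(.032); gripper_to(.0,f_grip=30)
    s=observe(); print(k,"opening",round(s["opening"],4),"t",round(s["time_s"],1),"z",s["eef_pos"][2])
    if not .022<s["opening"]<.031: raise SystemExit("bad grasp")
    move_l([x,y,ZH],feed=.12)
    print(" lifted: opening",round(observe()["opening"],4))
def place(k):
    x,y=well(k); movep([x,y,ZH],ori(TW,FLIP)); move_l([x,y,ZG+.012],feed=.12)
    hit=move_l([x,y,ZG-.004],feed=.012,max_force=2.5)
    s=observe(); print(" placed: contact",hit,"z",s["eef_pos"][2],"F",np.round(s["ft_force"],1))
    if not hit: print("  NO CONTACT")
    gripper_to(.05); move_l([x,y,ZH],feed=.15); print(" t",observe()["time_s"])
E
python3 - <<'E'
from job import *
for f in(0,1):
    for k in VIAL:
        for xy,t in((VIAL[k],TG),(well(k),TW)):
            for z in (ZG,ZH):
                q=inverse_kinematics([*xy,z],ori(t,f)); print(f,k,np.round(xy,3),z,None if q is None else np.round(q,2))
E
```

```text
0 green [0.602 0.291] 0.031 [ 0.33  0.52  1.54 -0.    1.08  0.43]
0 green [0.602 0.291] 0.165 [ 0.33  0.37  1.47 -0.    1.3   0.43]
0 green [ 0.593 -0.247] 0.031 [-0.52  0.47  1.61 -0.    1.06 -0.9 ]
0 green [ 0.593 -0.247] 0.165 [-0.52  0.31  1.54 -0.    1.29 -0.9 ]
0 yellow [0.602 0.234] 0.031 [ 0.25  0.47  1.61 -0.    1.06  0.34]
0 yellow [0.602 0.234] 0.165 [ 0.25  0.32  1.53 -0.    1.29  0.34]
0 yellow [ 0.573 -0.197] 0.031 [-0.46  0.39  1.72 -0.    1.03 -0.85]
0 yellow [ 0.573 -0.197] 0.165 [-0.46  0.23  1.64 -0.    1.27 -0.85]
0 blue [0.59  0.182] 0.031 [ 0.17  0.42  1.68 -0.    1.04  0.26]
0 blue [0.59  0.182] 0.165 [ 0.17  0.26  1.61 -0.    1.27  0.26]
0 blue [ 0.552 -0.147] 0.031 [-0.4   0.32  1.81 -0.    1.01 -0.78]
0 blue [ 0.552 -0.147] 0.165 [-0.4   0.15  1.73 -0.    1.26 -0.78]
0 red [0.588 0.124] 0.031 [ 0.08  0.38  1.73 -0.    1.03  0.17]
0 red [0.588 0.124] 0.165 [ 0.08  0.22  1.66 -0.    1.27  0.17]
0 red [ 0.532 -0.097] 0.031 [-0.33  0.26  1.89 -0.    0.99 -0.71]
0 red [ 0.532 -0.097] 0.165 [-0.33  0.08  1.81 -0.    1.25 -0.71]
1 green [0.602 0.291] 0.031 None
1 green [0.602 0.291] 0.165 None
1 green [ 0.593 -0.247] 0.031 [-0.52  0.47  1.61  0.    1.06  2.24]
1 green [ 0.593 -0.247] 0.165 [-0.52  0.31  1.54  0.    1.29  2.24]
1 yellow [0.602 0.234] 0.031 None
1 yellow [0.602 0.234] 0.165 None
1 yellow [ 0.573 -0.197] 0.031 [-0.46  0.39  1.72  0.    1.03  2.29]
1 yellow [ 0.573 -0.197] 0.165 [-0.46  0.23  1.64  0.    1.27  2.29]
1 blue [0.59  0.182] 0.031 None
1 blue [0.59  0.182] 0.165 None
1 blue [ 0.552 -0.147] 0.031 [-0.4   0.32  1.81  0.    1.01  2.36]
1 blue [ 0.552 -0.147] 0.165 [-0.4   0.15  1.73  0.    1.26  2.36]
1 red [0.588 0.124] 0.031 None
1 red [0.588 0.124] 0.165 None
1 red [ 0.532 -0.097] 0.031 [-0.33  0.26  1.89  0.    0.99  2.43]
1 red [ 0.532 -0.097] 0.165 [-0.33  0.08  1.81  0.    1.25  2.43]
```

Run:
```python
from job import *
pick("green")
p,d=get_image("scene"); cv2.imwrite("pics/g1.png",cv2.resize(p[60:260,120:400],None,fx=2,fy=2)[...,::-1])
place("green")
p,d=get_image("scene"); cv2.imwrite("pics/g2.png",cv2.resize(p[60:260,120:400],None,fx=2,fy=2)[...,::-1])
```

```text
green opening 0.0253 t 4.0 z 0.031208040258405605
 lifted: opening 0.0253
 placed: contact True z 0.031145070481031177 F [0.3 0.1 4.6]
 t 10.8167
```

View pics/g1.png

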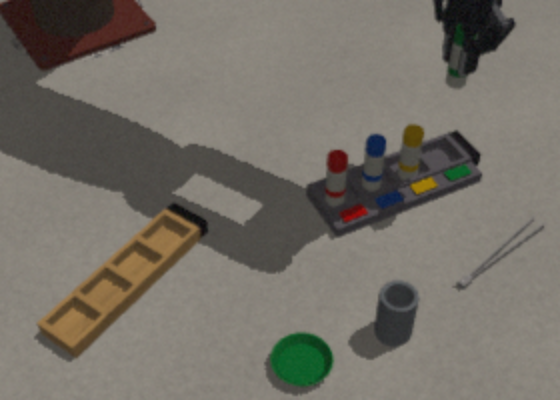

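View pics/g2.png

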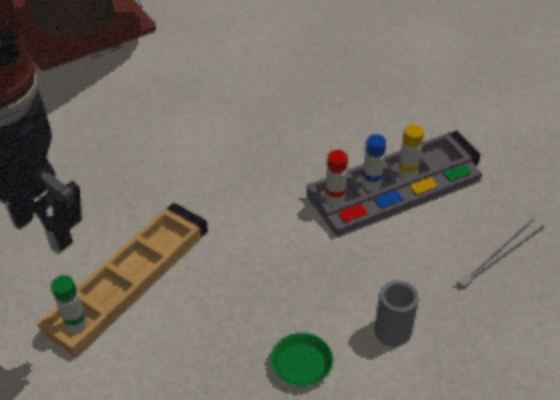

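The vial went up straight, and green now stands upright in the far well (crop pixel 67,305) with contact at the expected height. I'll do the other three the same way, stopping on any bad contact height.

```bash
sed -i 's/    if not hit: print("  NO CONTACT")/    if not hit or abs(s["eef_pos"][2]-ZG)>.003: raise SystemExit("odd contact")/' job.py
python3 - <<'E'
from job import *
for k in("yellow","blue","red"):
    pick(k); place(k)
    if k=="yellow":
        for n in("top","scene"): print({a:(np.round(b[0],3),round(b[1],3)) for a,b in caps(n,*get_image(n)).items()})
movep([.40,.30,.3],ori(TG,False)); hold(.3)
for n in("scene","top"):
    p,d=get_image(n); np.savez(f"{n}1.npz",p=p,d=d); cv2.imwrite(f"pics/{n}_end.png",p[...,::-1])
    for a,b in caps(n,p,d).items():
        r=b[0]-WO; print(n,a,np.round(b[0],4),"rack x,y mm",np.round([1e3*(r@[np.cos(TW),np.sin(TW)]),1e3*(r@yh)],1),"z",round(b[1],4),np.round(b[3],3))
print(observe()["time_s"])
E
```

```text
yellow opening 0.0253 t 14.8 z 0.031223593177625193
 lifted: opening 0.0252
 placed: contact True z 0.031172263058763677 F [-1.1  0.3  4.6]
 t 21.1167
{'red': (array([0.587, 0.123]), np.float64(0.086)), 'yellow': (array([ 0.572, -0.197]), np.float64(0.086)), 'blue': (array([0.589, 0.182]), np.float64(0.086))}
{'red': (array([0.589, 0.124]), np.float64(0.085)), 'yellow': (array([ 0.713, -0.354]), np.float64(0.085)), 'green': (array([ 0.592, -0.246]), np.float64(0.086)), 'blue': (array([0.598, 0.597]), np.float64(0.081))}
blue opening 0.0255 t 24.8 z 0.03120963052355734
 lifted: opening 0.0254
 placed: contact True z 0.031188023073692495 F [0.1 0.2 5. ]
 t 30.8
red opening 0.0249 t 34.0 z 0.031210743444347457
 lifted: opening 0.0255
 placed: contact True z 0.03118322258491431 F [0.2 0.3 4.1]
 t 39.675
scene red [ 0.5336 -0.0974] rack x,y mm [ 1.2 80.3] z 0.0854 [0.028 0.024]
scene yellow [ 0.7147 -0.3516] rack x,y mm [  73.7 -223.2] z 0.0855 [0.302 0.333]
scene green [ 0.595  -0.2467] rack x,y mm [  2.1 -81.1] z 0.086 [0.023 0.022]
scene blue [0.5849 0.433 ] rack x,y mm [248.  552.7] z 0.0817 [0.088 1.184]
top red [ 0.5318 -0.0967] rack x,y mm [-0.2 81.6] z 0.0856 [0.024 0.024]
top yellow [ 0.5718 -0.1967] rack x,y mm [ -0.6 -26. ] z 0.0858 [0.024 0.025]
top green [ 0.5918 -0.2456] rack x,y mm [ -0.5 -78.9] z 0.086 [0.022 0.022]
top blue [ 0.5518 -0.1466] rack x,y mm [-0.4 27.9] z 0.0857 [0.022 0.023]
41.6917
```

View pics/top_end.png

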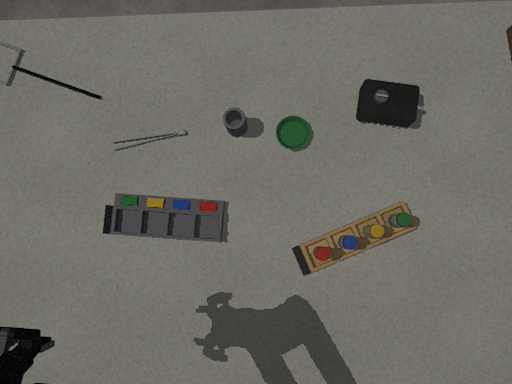

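View pics/scene_end.png

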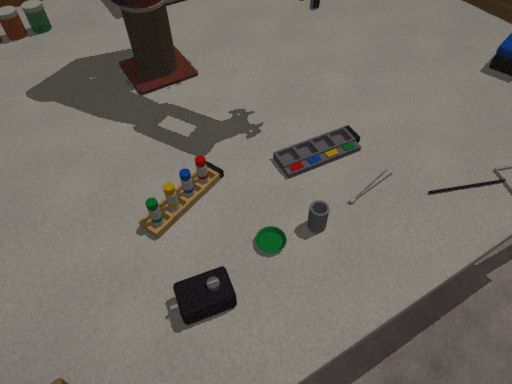

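The top view shows red (322,254), blue (350,243), yellow (377,231) and green (404,220), running outward from the wooden rack's black end. All four are upright, the grey rack is empty, and the dish, tube and tweezers are at their first-picture pixels. The arm is clear.

```bash
python3 -c "
from plant import *
job_done(); print(observe()['time_s'])"
```

```text
the job is handed in; nothing more can be done
the job is handed in; nothing more can be done
```

All four vials now stand in the wooden rack in reverse order, and the job is handed in. From the black end outward they are red, blue, yellow, green; in the grey rack they ran green, yellow, blue, red from its black end.

- **Setting down:** I lowered each vial until it touched the well floor, with about 4–5 N on the tool, at the same height as it was picked up. The robot's clock read about 42 s before hand-in, against the 106 s limit.
- **Final check, top camera:** all four caps are within about 2 mm of their well centres. Their tops are at 86 mm, as they should be for vials standing upright.
- **Bystanders:** the dish, tube and tweezers look unmoved between the first and last pictures. I compared these by eye, not by measurement.
- **Disagreements:** the two cameras differed by 2–3 mm in x. I averaged them for the grasps and rack poses. The scene camera's automatic yellow and blue cap readings were wrong, probably from other objects of similar colour, so I ignored them in the final check. Both pictures show those two vials upright in the right wells.

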